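# Fit the reducing rings and the small flask to a heating bath

## Task

Get the heating bath ready for the small round-bottomed flask. Fit the three reducing rings into its opening, stepped side down as they lie, the largest first, then the medium one in it, then the smallest, each lying flat and fully home in the one before; then lift the small flask off its cork ring and lower it gently, upright, into the hole of the smallest ring and let go. Leave the large flask, the beaker and the bottle where they are.

Things in the scene. Friction and masses are not known exactly. Their poses are not given: they have to be found in the camera images.
- bath_opening (a point): Fixed heating bath: low box, 190 mm (x) by 200 mm (y), flat dark deck 110 mm above the bench, sloping control panel on its -x side (reaches 50 mm out, lower than the deck), round opening of 118 mm diameter in the middle of the deck, empty below, nothing else on the deck. Point: centre of the opening, level with the deck's top; z up.
- ring_large_center (a point): Largest aluminium reducing ring, flat on the bench, step down. Top flange 134 mm across, 9 mm thick; below it a 9 mm deep step tapering from 109 to 105 mm; hole 90 mm, so the flange is 22 mm from hole to edge: pinch it there. 240 g. Point: on the axis, half-way up (9 mm above the foot), at the flange's underside; z up. Home, the flange rests on the bath's deck: point level with the deck's top.
- ring_medium_center (a point): Medium aluminium reducing ring, flat on the bench, step down. Top flange 106 mm across, 9 mm thick; below it a 9 mm deep step tapering from 81 to 77 mm; hole 64 mm, so the flange is 21 mm from hole to edge: pinch it there. 160 g. Point: on the axis, half-way up (9 mm above the foot), at the flange's underside; z up. Home, its flange rests on the large ring: point 9 mm above the large ring's.
- ring_small_center (a point): Smallest aluminium reducing ring, flat on the bench, step down. Top flange 80 mm across, 9 mm thick; below it a 9 mm deep step tapering from 55 to 51 mm; hole 46 (foot 44) mm, so the flange is 17 mm from hole to edge: pinch it there. 85 g. Point: on the axis, half-way up (9 mm above the foot), at the flange's underside; z up. Home, its flange rests on the medium ring: point 9 mm above the medium ring's.
- flask_small_center (a point): Small amber round-bottomed flask, open neck up, on a fixed cork ring (84 mm wide, 25 mm high). Ball 64 mm diameter, straight neck 26 mm diameter, 112 mm high in all, 100 g, bottom-heavy. Point: on the axis half-way up, 56 mm above its lowest point; the neck runs from 8 to 56 mm above the point; z up the axis. Seated in the small ring the point is 55 mm above that ring's point.
- flask_large_center (a point): Bystander: a larger flask of the same kind, ball 86 mm, 150 mm high, on a wider cork ring (108 mm). The point is on its axis half-way up.
- beaker: Bystander: glass beaker, 75 mm wide, 92 mm high. Origin at the centre of its underside.
- reagent_bottle: Bystander: short green glass bottle with grey cap, 68 mm wide, 114 mm high. Origin at the centre of its underside.

How it is judged (in metres and radians):
On the way, in this order (a step that is already met when the one before it is completed fails the run):
1. the large ring lies flat and home in the bath's opening (z of ring_large_center in the frame of bath_opening between -0.003 and 0.003 m and horizontal distance between ring_large_center and bath_opening below 0.01 m and angle between ring_large_center's own z axis and vertical below 0.045 rad), for 0.3 s.
2. the medium ring lies flat and home in the large one (all of step 1 and z of ring_medium_center in the frame of ring_large_center between 0.006 and 0.012 m and horizontal distance between ring_medium_center and ring_large_center below 0.01 m and angle between ring_medium_center's own z axis and vertical below 0.045 rad), for 0.3 s.
3. the small ring lies flat and home in the medium one (all of step 2 and z of ring_small_center in the frame of ring_medium_center between 0.006 and 0.012 m and horizontal distance between ring_small_center and ring_medium_center below 0.01 m and angle between ring_small_center's own z axis and vertical below 0.045 rad), for 0.3 s.
At the end, for the whole second after the job is handed in: Each ring lies in the one below (the large one in the bath): within 10 mm of its axis, 3 mm of seated height, tilt under 0.045 rad. The small flask sits in the small ring: within 12 mm of its axis, 5 mm of seated height, tilt under 0.2 rad. All released and at rest (all of step 3 and z of flask_small_center in the frame of ring_small_center between 0.0502 and 0.0602 m and horizontal distance between flask_small_center and ring_small_center below 0.012 m and angle between flask_small_center's own z axis and vertical below 0.2 rad and linear speed of each of ring_large, ring_medium, ring_small, flask_small below 0.02 m/s); the robot touches nothing.
It fails at once if a bystander (large flask, beaker or bottle) is moved by more than 30 mm (distance of any of flask_large_center, beaker, reagent_bottle from where it was at the start of the episode above 0.03 m).
It fails at once if the glass flask is knocked or pressed on rings, bath or bench with more than 40 N (contact force between flask_small and ring_small above 40 N or contact force between flask_small and ring_medium above 40 N or contact force between flask_small and ring_large above 40 N or contact force between flask_small and bath above 40 N or contact force between flask_small and table above 40 N).
It fails at once if the flask is dropped: falls free, out of the fingers, faster than 0.6 m/s (linear speed of flask_small above 0.6 m/s and contact force between flask_small and the fingers below 0.05 N).
It also fails if it takes over 125 s, if anything falls off the work surface, if the arm or the gripper's body presses on something with over 40 N, if the wrist force passes 120 N, or if a joint passes its speed limit or range.

## Robot

A 6-joint arm with a two-finger parallel gripper is mounted at the origin on the work surface. World frame = base frame: x ahead of the robot, y to its left, z up, the work surface at z = 0. Lengths are in mm, angles in rad, forces in N, time in s.
With the tool pointing down it reaches from about 300 to 775 mm from the base axis. Payload 14.6 kg.
Tool frame: the origin (TCP) lies on the centre line of the jaws, within the pads' length; the fingertips stand manip.tcp_to_tips ahead of it and the grasp point (between the pads) lies 5 mm behind it (manip.tcp_to_tips is the distance from the TCP to the fingertips, in mm); z points along the fingers, y is the direction in which the jaws open and shut (so a half turn about z gives the same grasp; the last joint's range is limited). The gripper opens to 94 mm and grips with 3 to 60 N. Pads are 16 mm wide; open, the fingers measure 119 mm over their backs; the gripper's body (75 mm by 177 mm) begins 78 mm behind the grasp point.
Start: joints at [1.092, 0.3, 1.521, -0, 1.321, -0.067], TCP at [220.139, 504.012, 219.446] pointing down, gripper open.
Joint ranges: [-3.03, 3.03], [-0.79, 2.21], [0.23, 2.52], [-1.04, 4.18], [0, 3.07], [-2.55, 2.55]. Speed limits (rad/s): [2.22, 2.22, 2.57, 3.14, 3.14, 3.14].

## Interface

Orientations are given as [roll, pitch, yaw] about the fixed x, y, z axes, in that order (R = Rz(yaw) Ry(pitch) Rx(roll)).
In Python, from cell import manip, optics, workorder gives the robot as it stands. The module is installed in compiled form; this text tells all that it offers.
- The arm moves only by the tool jog_arm, never from a script. Its argument "deltas" is text: rows parted by semicolons, each of 5 numbers parted by spaces: the shift along the tool's x, y, z in mm, then the turn about the tool's z in rad, then the finger opening in mm, from 0 to 94. In form: tx ty tz twist grip; .... A call has exactly 10 rows; each row is the pose to reach, as a shift and turn from the pose commanded when the call began, along the tool's axes at that moment; what a row does not reach only later rows make up. A row lasts 1/8 s, in which the tool goes at most 62.5 mm and 10.7 degrees, less where a joint would pass 70% of its speed; a pose out of reach is approached as far as the arm can. A call with a gripper value outside its range is refused whole. The fingers move at their own pace and stop on an object; "squeeze" is the grip in N (left out, the last holds). Time passes only in rows, so rows that repeat a pose let the fingers close, or fill a call up. It gives the time, the measured TCP pose, the force and the opening at its end, in the units of the state.
- manip.read_state(): the state, without advancing time (a new reading comes with each control period).
- optics.camera(name): name is "scene" or "top" or "wrist"; returns (picture, depth): 420x560x3 uint8, red, green, blue; 420x560 float32, mm along the optical axis (not along the pixel's ray), 0 where there is no reading.
- optics.get_calibration(name): a dict with "intrinsics" (3x3 intrinsics, pixels), "R" (3x3) and "t" (3): a world point X has camera coordinates R X + t; the wrist camera has in their place "hand_eye" (4x4, takes a point from camera to tool coordinates, whose origin is the TCP and whose axes are the flange's). Camera axes: x right, y down, z forward; pixel columns grow to the right and rows downward; lengths in mm; the calibration is good to about 2 mm. A picture is of the moment at which its call begins: read the wrist's pose just before it. get_calibration takes no time and is no camera call.
- workorder.sign_off(): hands the job in, once; it reports no verdict.
The state is a dict: "clock": time; "joints": joint angles; "qd": joint speeds; "effort": joint torques, N m; "eef_pos": TCP position; "eef_rot": TCP orientation; "wrist_force": force on the tool from outside, world axes, zero at the start; "moment": the same for the moment, N m; "finger_gap": finger opening in mm.
Only numpy, scipy, OpenCV 4.12 (cv2) and the standard library are available. Lean on these libraries where they do the work, as an engineer would, in place of code of your own. Each camera call takes 0.05 s, during which the arm holds its last target.

## Working session

There is one attempt and no reset: what is moved stays moved. The work goes in short steps, Python scripts to look and compute and a tool call to move; the robot and the scene stay as the last step left them, time stands still between calls to the robot, and variables do not carry over. Pictures are saved under pics/ and viewed, and the job is handed in when it is done.

Besides the shell and the picture viewer there is one more tool, called after "Call:" by a JSON object that holds its "op" and its "data", one argument or row to a line. jog_arm: Moves the arm, as the interface text tells. Its arguments: {"type":"object","properties":{"deltas":{"type":"string"},"squeeze":{"type":"number"}},"required":["deltas"]}

```bash
mkdir -p pics && ls && python3 - <<'E'
from cell import manip, optics, workorder
import cv2,numpy as np
print(manip.read_state(), manip.tcp_to_tips)
for n in ["scene","top","wrist"]:
    p,d=optics.camera(n)
    cv2.imwrite(f"pics/a_{n}.png",p[:,:,::-1]); np.savez(f"a_{n}.npz",p=p,d=d)
    print(n,optics.get_calibration(n), (d>0).mean())
E
```

```text
pics
{'clock': 0.0, 'joints': array([ 1.09240234e+00,  3.00501337e-01,  1.52159531e+00,  1.17912157e-05,
        1.32071288e+00, -6.66018193e-02]), 'qd': array([ 0.00043405, -0.00058193,  0.00021185,  0.00192746,  0.0004923 ,
        0.00198965]), 'effort': array([-1.25514340e-03, -5.31795502e+01, -3.52747858e+01,  7.07269949e-02,
        2.42416654e-02, -9.89131900e-05]), 'eef_pos': array([220.02160572, 503.79463265, 218.86372228]), 'eef_rot': array([-3.14037924e+00, -9.23814970e-05,  2.72979751e+00]), 'wrist_force': array([-0.33664318,  0.31926621,  0.10537818]), 'moment': array([ 0.04166599, -0.02087013,  0.03806355]), 'finger_gap': 93.99852658345253} 14.0
scene {'intrinsics': array([[480.70127289,   0.        , 282.06753253],
       [  0.        , 480.70127289, 207.83814764],
       [  0.        ,   0.        ,   1.        ]]), 'R': array([[-0.74360056,  0.66862264, -0.00140371],
       [ 0.51167825,  0.56770285, -0.6449022 ],
       [-0.43039932, -0.48026788, -0.76426382]]), 't': array([ 437.7882998 , -243.16364944, 1624.38772788])} 0.9961054421768708
top {'intrinsics': array([[
[... 224 characters left out ...]
00868322, -0.10304557],
       [ 0.10317552, -0.01615193, -0.99453201]]), 't': array([  -4.01139979,  587.95014834, 1099.45772579])} 0.9961139455782313
wrist {'intrinsics': array([[364.17258512,   0.        , 281.62595863],
       [  0.        , 364.17258512, 210.10552412],
       [  0.        ,   0.        ,   1.        ]]), 'hand_eye': array([[ 6.27483505e-04, -9.69576079e-01, -2.44789365e-01,
         7.13625920e+01],
       [ 9.99997415e-01,  7.33708092e-05,  2.27274294e-03,
        -1.45198045e+00],
       [-2.18563680e-03, -2.44790158e-01,  9.69573618e-01,
        -1.64883168e+02],
       [ 0.00000000e+00,  0.00000000e+00,  0.00000000e+00,
         1.00000000e+00]])} 0.9960586734693877
```

View pics/a_top.png

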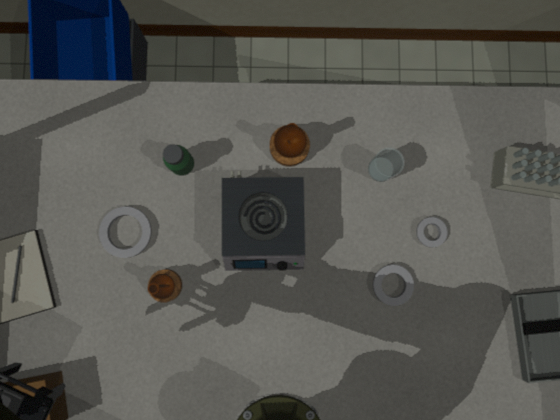

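View pics/a_scene.png

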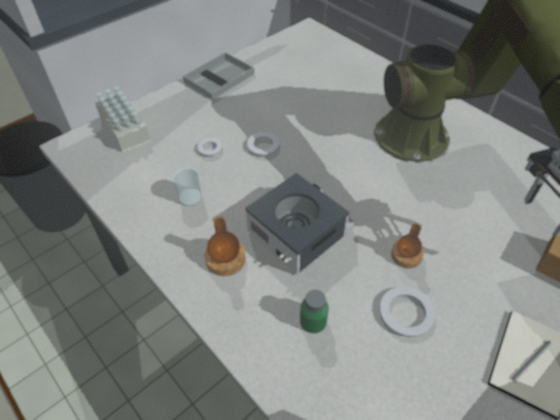

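View pics/a_wrist.png

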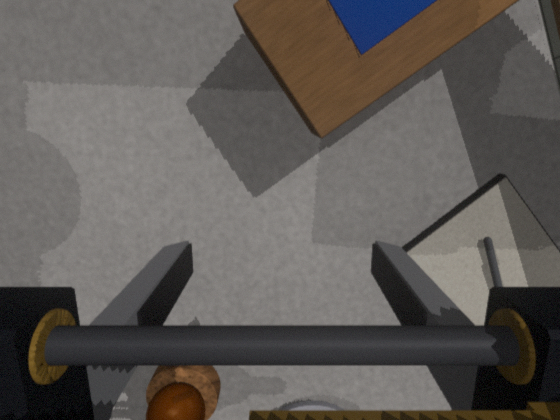

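```bash
cat > h.py <<'E'
import numpy as np, cv2
from cell import manip, optics, workorder
from scipy.optimize import least_squares
from scipy.spatial.transform import Rotation as Ro
def cloud(n,d,st=None,c=None):
    c=c or optics.get_calibration(n);K=c['intrinsics']
    v,u=np.mgrid[:d.shape[0],:d.shape[1]]
    P=np.stack([(u-K[0,2])/K[0,0]*d,(v-K[1,2])/K[1,1]*d,d],-1)
    if n=='wrist':
        P=P@c['hand_eye'][:3,:3].T+c['hand_eye'][:3,3]
        R=Ro.from_euler('xyz',st['eef_rot']).as_matrix()
        return P@R.T+st['eef_pos']
    return (P-c['t'])@c['R']
def onplane(n,uv,z,st=None):
    c=optics.get_calibration(n);K=c['intrinsics']
    uv=np.atleast_2d(uv).astype(float)
    r=np.c_[(uv[:,0]-K[0,2])/K[0,0],(uv[:,1]-K[1,2])/K[1,1],np.ones(len(uv))]
    if n=='wrist':
        R=Ro.from_euler('xyz',st['eef_rot']).as_matrix()
        o=R@c['hand_eye'][:3,3]+st['eef_pos'];w=r@c['hand_eye'][:3,:3].T@R.T
    else:
        o=-c['R'].T@c['t'];w=r@c['R']
    return o+w*((z-o[2])/w[:,2])[:,None]
def circ(P):
    P=np.asarray(P)[:,:2];c0=np.r_[P.mean(0),50]
    f=lambda q:np.hypot(P[:,0]-q[0],P[:,1]-q[1])-q[2]
    s=least_squares(f,c0,loss='soft_l1',f_scale=1.0);return s.x,np.sqrt(np.mean(s.fun**2))
E
python3 - <<'E'
from h import *
for n in ["top","scene"]:
    f=np.load(f"a_{n}.npz");W=cloud(n,f['d'])
    tb=W[(abs(W[...,2])<12)]
    print(n,"table z",np.median(tb[:,2]),tb[:,2].std())
    z=W[...,2]
    for lo,hi in [(10,26),(100,120)]:
        m=((z>lo)&(z<hi)&(f['d']>0)).astype(np.uint8)
        k,l,s,c=cv2.connectedComponentsWithStats(m)
        for i in range(1,k):
            if s[i,4]>150:
                q=W[l==i]; print(lo,s[i].tolist(),np.round(np.median(q,0),1),np.round(q.min(0)),np.round(q.max(0)))
E
```

```text
top table z 0.4280413229822745 2.4512342737220734
10 [99, 207, 52, 51, 1195] [536.1 406.9  18.2] [472. 340.  10.] [602. 473.  26.]
10 [416, 217, 31, 31, 514] [ 542.8 -399.    17.9] [ 504. -439.   10.] [ 583. -359.   25.]
10 [0, 230, 55, 94, 3678] [413.5 664.2  14.5] [302. 579.  10.] [540. 729.  26.]
10 [372, 265, 41, 41, 855] [ 404.2 -293.8   17.9] [ 353. -346.   10.] [ 456. -241.   24.]
10 [148, 270, 33, 30, 180] [413.9 272.   23.7] [365. 257.  11.] [439. 338.  26.]
10 [511, 294, 17, 89, 302] [ 273.  -619.3   18.1] [ 162. -636.   10.] [ 383. -606.   26.]
10 [521, 320, 39, 15, 442] [ 298.2 -679.1   14.1] [ 280. -731.   10.] [ 317. -629.   22.]
10 [237, 396, 82, 24, 1098] [91.9  2.  14. ] [ 67. -99.  10.] [124. 105.  26.]
100 [162, 144, 21, 21, 321] [722.  265.8 114.1] [699. 243. 100.] [747. 291. 119.]
100 [221, 177, 84, 80, 4683] [571.4  46.1 110.4] [476. -57. 100.] [669. 146. 118.]
scene table z 1.3336004587749246 2.6769045932161033
10 [0, 0, 211, 68, 706] [  459.8 -1200.9    17.9] [  -41. -1650.    10.] [  754. -1182.    26.]
10 [373, 0, 91, 43, 331] [-606.7 -433.    17.6] [-626. -
[... 713 characters left out ...]
0 [0, 0, 164, 50, 681] [  556.  -1181.1   111.5] [  202. -1474.   100.] [  774. -1168.   120.]
100 [422, 0, 54, 23, 216] [-605.3 -303.2  110.6] [-615. -445.  100.] [-593. -193.  120.]
100 [115, 86, 24, 32, 162] [ 673.2 -661.1  110. ] [ 650. -762.  100.] [ 692. -584.  117.]
100 [106, 89, 24, 31, 161] [ 702.8 -683.7  109.6] [ 682. -763.  100.] [ 723. -589.  117.]
100 [97, 92, 24, 33, 163] [ 732.6 -688.3  109.7] [ 711. -771.  100.] [ 752. -595.  118.]
100 [394, 108, 49, 20, 259] [ 62.7  36.5 109.1] [-29. -58. 100.] [ 83.  77. 120.]
100 [246, 172, 104, 83, 3364] [584.6  56.5 111. ] [476. -61. 100.] [673. 147. 117.]
100 [305, 289, 22, 22, 363] [728.2 268.8 114.7] [702. 243. 100.] [749. 290. 119.]
```

```bash
cat > meas.py <<'E'
from h import *
def comp(n,d,lo,hi,near,W):
    m=((W[...,2]>lo)&(W[...,2]<hi)&(d>0)).astype(np.uint8)
    k,l,s,c=cv2.connectedComponentsWithStats(m)
    best=min((i for i in range(1,k) if s[i,4]>100),key=lambda i:np.hypot(*(np.median(W[l==i],0)[:2]-near)))
    return (l==best).astype(np.uint8)
def rings(n,d,items,st=None):
    W=cloud(n,d,st)
    for name,near,zlo,zhi,zp in items:
        m=comp(n,d,zlo,zhi,near,W)
        cs,h=cv2.findContours(m,cv2.RETR_CCOMP,cv2.CHAIN_APPROX_NONE)
        cs=sorted(cs,key=len)[::-1][:2]
        for c in cs:
            q,e=circ(onplane(n,c[:,0,:],zp,st)); print(n,name,np.round(q,1),'rms',round(e,2),len(c))
IT=[('L',(537,406),12,30,18),('M',(404,-293),12,30,18),('S',(543,-399),12,30,18),('bath',(571,46),102,125,110)]
if __name__=="__main__":
    for n in ["top","scene"]:
        f=np.load(f"a_{n}.npz");rings(n,f['d'],IT)
        W=cloud(n,f['d']);p=f['p'].astype(int)
        # small flask: orange & near
        m=(np.hypot(W[...,0]-412,W[...,1]-300)<60)&(W[...,2]>35)
        q=W[m];print('flask zmax',np.percentile(q[:,2],[50,90,98,100]))
        t=W[m&(W[...,2]>95)];print(len(t),np.round(t.mean(0),1),np.round(t.min(0),1),np.round(t.max(0),1))
        t=W[m&(W[...,2]>35)&(W[...,2]<72)];print(len(t),np.round(t.min(0),1),np.round(t.max(0),1))
        m=(np.hypot(W[...,0]-745,W[...,1]-20)<70);print('big zmax',W[m][:,2].max())
E
python3 meas.py
```

```text
top L [536.9 406.1  66. ] rms 0.81 146
top L [536.9 405.9  45.4] rms 0.84 99
top M [ 404.5 -293.6   51.9] rms 0.77 115
top M [ 404.5 -293.4   32.7] rms 0.71 71
top S [ 543.3 -398.2   39.3] rms 0.96 86
top S [ 543.2 -398.2   23.6] rms 0.81 51
top bath [572.9  44.9 108.2] rms 12.65 319
top bath [572.2  44.5  59.3] rms 0.68 139
flask zmax [ 70.66140508 124.93991286 129.21142241 131.7769631 ]
115 [399.4 297.5 118.4] [386.5 284.9  95.3] [412.  311.1 131.8]
294 [367.8 266.6  39. ] [430.1 327.8  72. ]
big zmax 170.23494724460667
scene L [539.2 405.8  66.6] rms 0.91 149
scene L [538.9 406.   45. ] rms 0.98 103
scene M [ 407.1 -294.4   53.3] rms 1.67 80
scene M [ 407.5 -294.5   31.1] rms 1.73 46
scene S [ 546.7 -398.8   40.2] rms 1.51 60
scene S [ 546.3 -398.    21.7] rms 2.14 34
scene bath [574.6  44.9 110.2] rms 12.88 226
scene bath [576.   45.5  57.4] rms 1.35 110
flask zmax [ 70.9844863  122.16293022 129.33793088 131.29626048]
156 [403.4 297.9 116.3] [387.2 282.7  95.3] [415.6 310.6 131.3]
306 [374.2 266.2  35.3] [433.9 328.5  71.9]
big zmax 170.42376506655728
```

```bash
python3 -c "
import cv2
p=cv2.imread('pics/a_top.png');q=cv2.imread('pics/a_scene.png')
a=cv2.resize(p[250:320,125:215],None,fx=4,fy=4,interpolation=2);b=cv2.resize(q[210:280,370:460],None,fx=4,fy=4,interpolation=2)
cv2.imwrite('pics/b.png',cv2.hconcat([a,b]))"
```

```text
(no output)
```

View pics/b.png

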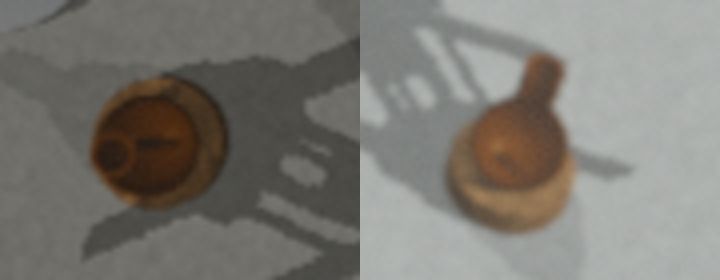

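```bash
cat >> h.py <<'E'
def go(x,y,z,thy=None,cmd=None):
    """delta in tool axes; thy: desired tool-y direction in deg"""
    s=manip.read_state();R=Ro.from_euler('xyz',s['eef_rot']).as_matrix()
    p=s['eef_pos'];d=R.T@(np.array([x,y,z])-p)
    cur=np.degrees(np.arctan2(R[1,1],R[0,1]))
    tw=None if thy is None else -np.radians((thy-cur+180)%360-180)
    print('t',round(s['clock'],2),'pos',np.round(p,1),'thy',round(cur,1),'j',np.round(s['joints'],2),'F',np.round(s['wrist_force'],1),'gap',round(s['finger_gap'],1))
    print('DELTA',np.round(d,1),'twist',None if tw is None else round(tw,3), 'tilt',np.round(R[:,2],4))
E
python3 -c "
from h import *
go(504.3,450.7,150,127)"
```

```text
t 0.15 pos [220.1 503.8 219. ] thy 66.4 j [ 1.09  0.3   1.52  0.    1.32 -0.07] F [-0.3  0.1 -0.1] gap 94.1
DELTA [-281.8   65.1   68.9] twist -1.058 tilt [-4.e-04 -8.e-04 -1.e+00]
```

Call:
{"op": "jog_arm", "data": {
  "deltas": "-25 6 6 -0.12 36; -60 14 14 -0.25 36; -100 23 24 -0.4 36; -145 33 35 -0.55 36; -190 44 46 -0.7 36; -230 53 56 -0.85 36; -260 60 63 -0.98 36; -277 64 68 -1.05 36; -282 65 69 -1.058 36; -282 65 69 -1.058 36",
  "squeeze": 55
}}

```text
clock: 1.4
eef_pos: [504.3, 450.8, 150.3]
eef_rot: [3.142, -0.0, -2.497]
wrist_force: [-0.1, -0.5, 1.1]
finger_gap: 35.9
```

```bash
python3 - <<'E'
from h import *
import meas
go(504.3,450.7,25,127)
s=manip.read_state();p,d=optics.camera('wrist')
cv2.imwrite('pics/w1.png',p[:,:,::-1])
meas.rings('wrist',d,[('L',(538,406),12,30,18)],s)
E
```

```text
t 1.4 pos [504.3 450.8 150.3] thy 126.9 j [ 0.68  0.64  1.19  0.    1.31 -1.54] F [-0.1 -0.5  1.1] gap 35.9
DELTA [-0.000e+00 -1.000e-01  1.253e+02] twist -0.001 tilt [-3.e-04 -2.e-04 -1.e+00]
wrist L [535.2 404.4  64.4] rms 12.78 726
wrist L [473.4 398.    0.8] rms 0.01 4
```

View pics/w1.png

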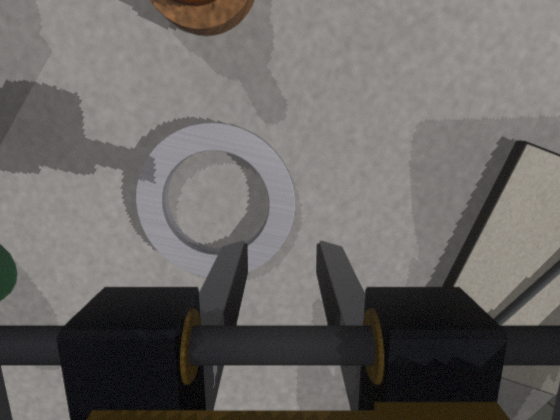

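```bash
cat >> h.py <<'E'
def wring(s,d,near,zp,ri,ro,rowmax=240,tol=9):
    W=cloud('wrist',d,s)
    m=((abs(W[...,2]-zp)<7)&(d>0)).astype(np.uint8)
    cs,_=cv2.findContours(m,cv2.RETR_CCOMP,cv2.CHAIN_APPROX_NONE)
    c=np.concatenate(cs)[:,0,:];c=c[(c[:,1]<rowmax)&(c[:,1]>3)&(c[:,0]>3)&(c[:,0]<556)]
    X=onplane('wrist',c,zp,s)
    cen=np.array(near,float)
    for it in range(6):
        r=np.hypot(*(X[:,:2]-cen).T)
        a=X[abs(r-ri)<tol];b=X[abs(r-ro)<tol]
        f=lambda q:np.r_[np.hypot(a[:,0]-q[0],a[:,1]-q[1])-ri,np.hypot(b[:,0]-q[0],b[:,1]-q[1])-ro]
        q=least_squares(f,cen,loss='soft_l1');cen=q.x;tol=max(3,tol-1.5)
    print('wring',np.round(cen,1),'n',len(a),len(b),'rms',round(np.sqrt(np.mean(q.fun**2)),2));return cen
E
python3 - <<'E'
from h import *
s=manip.read_state();p,d=optics.camera('wrist')
np.savez('w1.npz',p=p,d=d)
W=cloud('wrist',d,s);print('table',np.median(W[20:120,300:500,2]))
wring(s,d,(538,406),18,45,67)
E
```

```text
table -0.198963286954708
wring [536.4 405.7] n 247 321 rms 0.95
```

Call:
{"op": "jog_arm", "data": {
  "deltas": "1 0.6 20 0 36; 1 0.6 50 0 36; 1 0.6 80 0 36; 1 0.6 105 0 36; 1 0.6 118 0 36; 1 0.6 125 0 36; 1 0.6 125.3 0 36; 1 0.6 125.3 0 10; 1 0.6 125.3 0 10; 1 0.6 125.3 0 10"
}}

```text
clock: 2.75
eef_pos: [503.6, 450.8, 25.8]
eef_rot: [3.142, 0.001, -2.495]
wrist_force: [-0.3, -0.3, 4.8]
finger_gap: 22.0
```

```bash
python3 - <<'E'
from h import *
go(503,450.7,25,127)
p,d=optics.camera('wrist');cv2.imwrite('pics/w2.png',p[:,:,::-1])
E
```

```text
t 2.75 pos [503.6 450.8  25.8] thy 127.0 j [ 0.68  0.77  1.28  0.    1.09 -1.54] F [-0.3 -0.3  4.8] gap 22.0
DELTA [0.5 0.3 0.8] twist 0.0 tilt [ 7.e-04  6.e-04 -1.e+00]
```

View pics/w2.png

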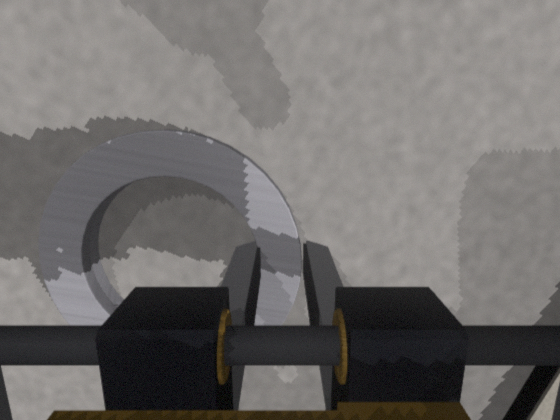

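Call:
{"op": "jog_arm", "data": {
  "deltas": "0 0 0 0 10; 0 0 -3 0 10; 0 0 -10 0 10; 0 0 -25 0 10; 0 0 -50 0 10; 0 0 -80 0 10; 0 0 -110 0 10; 0 0 -135 0 10; 0 0 -145 0 10; 0 0 -145 0 10",
  "squeeze": 58
}}

```text
clock: 4.05
eef_pos: [503.5, 450.6, 170.6]
eef_rot: [3.142, 0.001, -2.495]
wrist_force: [0.9, 0.1, -2.6]
finger_gap: 21.7
```

```bash
cat >> h.py <<'E'
def plane(s,d,sel):
    """fit plane to held ring's top points (tool coords), sel(T)->mask"""
    c=optics.get_calibration('wrist')
    W=cloud('wrist',d,s)
    R=Ro.from_euler('xyz',s['eef_rot']).as_matrix();T=(W-s['eef_pos'])@R
    m=sel(T)&(d>0);q=W[m]
    for i in range(5):
        A=np.c_[q[:,:2]-q[:,:2].mean(0),np.ones(len(q))];k=np.linalg.lstsq(A,q[:,2],rcond=None)[0]
        r=q[:,2]-A@k;g=abs(r)<2*max(r.std(),.5);q=q[g]
    n=np.array([-k[0],-k[1],1]);n/=np.linalg.norm(n)
    print('plane n',np.round(n,3),'tilt',round(np.degrees(np.arccos(n[2])),2),'deg, mean',np.round(q.mean(0),1),len(q),'std',round(r.std(),2));return n,k
def held(s,d,rc,sgn,ri,ro,dz=7):
    """ring centre in tool y at sgn*rc; top about dz above tips => tool z ~ 14-dz"""
    n,k=plane(s,d,lambda T:(abs(T[...,2]-(14-dz))<12)&(abs(np.hypot(T[...,0],T[...,1]-sgn*rc)-(ri+ro)/2)<(ro-ri)/2-2)&(T[...,0]>12))
    R=Ro.from_euler('xyz',s['eef_rot']).as_matrix()
    c=s['eef_pos']+R@np.array([0,sgn*rc,14-dz]);print('expected',np.round(c,1));return c
E
python3 - <<'E'
from h import *
go(503,450.7,25,127)
s=manip.read_state();p,d=optics.camera('wrist');cv2.imwrite('pics/w3.png',p[:,:,::-1])
c=held(s,d,56,-1,45,67)
wring(s,d,c[:2],c[2],45,67)
E
```

```text
t 4.05 pos [503.5 450.6 170.6] thy 127.0 j [ 0.68  0.62  1.17  0.    1.35 -1.54] F [ 0.9  0.1 -2.6] gap 21.7
DELTA [  0.4   0.3 145.6] twist 0.0 tilt [ 6.e-04  5.e-04 -1.e+00]
plane n [ 0.001 -0.012  1.   ] tilt 0.68 deg, mean [503.8 381.3 161.3] 10144 std 0.49
expected [537.2 405.9 163.6]
wring [537.1 406.7] n 249 369 rms 0.81
```

View pics/w3.png

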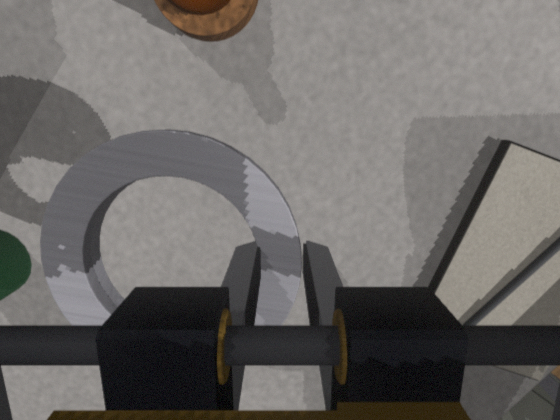

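Call:
{"op": "jog_arm", "data": {
  "deltas": "6 -9 0 0 10; 20 -33 0 0 10; 42 -69 0 0 10; 68 -111 0 0 10; 95 -155 0 0 10; 121 -198 0 0 10; 147 -240 0 0 10; 169 -276 0 0 10; 183 -300 0 0 10; 189.4 -309.7 0 0 10"
}}

```text
clock: 5.35
eef_pos: [538.3, 87.6, 169.6]
eef_rot: [3.141, -0.001, -2.497]
wrist_force: [-1.9, 0.8, -2.8]
finger_gap: 21.8
```

Call:
{"op": "jog_arm", "data": {
  "deltas": "0 0 0 0 10; 0 0 0 0 10; 0 0 0 0 10; 0 0 0 0 10; 0 0 0 0 10; 0 0 0 0 10; 0 0 0 0 10; 0 0 0 0 10; 0 0 0 0 10; 0 0 0 0 10"
}}

```text
clock: 6.6
eef_pos: [538.7, 89.3, 170.1]
eef_rot: [3.142, 0.0, -2.495]
wrist_force: [-1.1, 0.3, -3.0]
finger_gap: 21.7
```

```bash
python3 - <<'E'
from h import *
go(503,450.7,25,127)
s=manip.read_state();p,d=optics.camera('wrist');cv2.imwrite('pics/w4.png',p[:,:,::-1])
c=held(s,d,56,-1,45,67)
wring(s,d,c[:2],c[2],45,67)
p,d=optics.camera('top');cv2.imwrite('pics/t4.png',p[:,:,::-1])
p,d=optics.camera('scene');cv2.imwrite('pics/s4.png',p[:,:,::-1])
E
```

```text
t 6.6 pos [538.7  89.3 170.1] thy 127.0 j [ 0.1   0.34  1.59  0.    1.21 -2.12] F [-1.1  0.3 -3. ] gap 21.7
DELTA [-189.1  310.1  145.2] twist 0.0 tilt [ 0.  0. -1.]
plane n [ 0.001 -0.012  1.   ] tilt 0.7 deg, mean [539.3  19.6 161. ] 10166 std 0.48
expected [572.4  44.5 163.1]
wring [572.3  45.4] n 221 379 rms 0.82
```

View pics/w4.png

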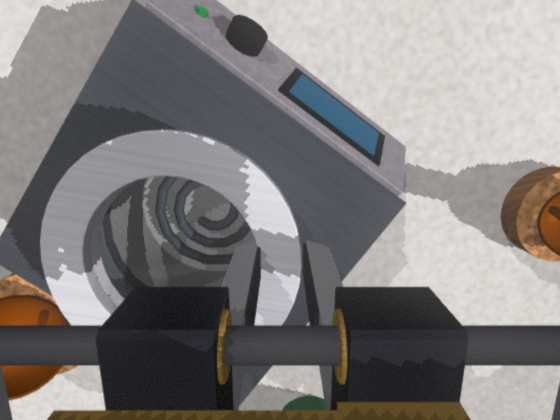

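View pics/s4.png

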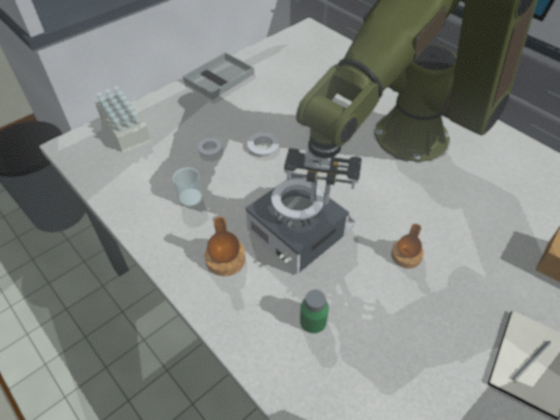

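Call:
{"op": "jog_arm", "data": {
  "deltas": "0 0 4 0 10; 0 0 12 0 10; 0 0 20 0 10; 0 0 27 0 10; 0 0 32 0 10; 0 0 36 0 10; 0 0 39 0 10; 0 0 41 0 10; 0 0 42.5 0 10; 0 0 42.5 0 10"
}}

```text
clock: 8.0
eef_pos: [538.7, 89.3, 127.7]
eef_rot: [-3.142, 0.0, -2.495]
wrist_force: [-0.5, 0.4, -2.3]
finger_gap: 21.4
```

```bash
python3 - <<'E'
from h import *
go(503,450.7,25,127)
s=manip.read_state();p,d=optics.camera('wrist');cv2.imwrite('pics/w5.png',p[:,:,::-1])
c=held(s,d,56,-1,45,67)
wring(s,d,c[:2],c[2],45,67)
E
```

```text
t 8.0 pos [538.7  89.3 127.7] thy 127.0 j [ 0.1   0.38  1.63 -0.    1.12 -2.12] F [-0.5  0.4 -2.3] gap 21.4
DELTA [-189.1  310.1  102.7] twist 0.0 tilt [ 1.e-04  0.e+00 -1.e+00]
plane n [ 0.002 -0.007  1.   ] tilt 0.44 deg, mean [539.3  19.7 118.8] 10192 std 0.5
expected [572.5  44.6 120.7]
wring [572.4  45.3] n 212 380 rms 0.73
```

View pics/w5.png

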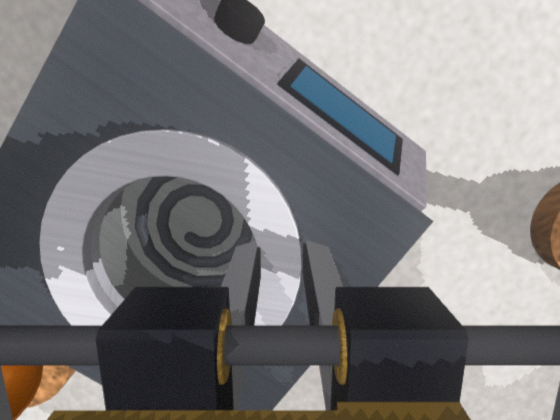

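Call:
{"op": "jog_arm", "data": {
  "deltas": "0 0 0.7 0 10; 0 0 0.7 0 10; 0 0 0.7 0 24; 0 0 0.7 0 32; 0 0 0.7 0 34; 0 0 0.7 0 34; 0 0 -8 0 34; 0 0 -25 0 34; 0 0 -60 0 34; 0 0 -60 0 34"
}}

```text
clock: 9.3
eef_pos: [539.9, 89.4, 191.3]
eef_rot: [-3.139, 0.005, -2.495]
wrist_force: [0.5, 0.2, -0.6]
finger_gap: 33.9
```

```bash
python3 - <<'E'
from h import *
C=np.array([406,-294]);th=np.radians(53);D=np.array([np.cos(th),np.sin(th)])
go(*(C+42.5*D),150,53)
s=manip.read_state();p,d=optics.camera('wrist');cv2.imwrite('pics/w6.png',p[:,:,::-1])
wring(s,d,(572.5,45),119,45,67)
W=cloud('wrist',d,s)
m=(abs(np.hypot(W[...,0]-572.4,W[...,1]-45.3)-56)<8)&(abs(W[...,2]-119)<6)
q=W[m];A=np.c_[q[:,:2]-q[:,:2].mean(0),np.ones(len(q))];print(np.linalg.lstsq(A,q[:,2],rcond=None)[0],len(q))
m=(abs(np.hypot(W[...,0]-572.4,W[...,1]-45.3)-78)<6)&(abs(W[...,2]-110)<6)
print('deck z',np.median(W[m][:,2]))
E
```

```text
t 9.3 pos [539.9  89.4 191.3] thy 127.0 j [ 0.1   0.31  1.57 -0.    1.25 -2.12] F [ 0.5  0.2 -0.6] gap 33.9
DELTA [ 297.1 -213.7   40.5] twist 1.292 tilt [ 5.6e-03  5.0e-04 -1.0e+00]
wring [572.8  44.9] n 239 333 rms 0.85
[1.64183137e-04 2.15039194e-03 1.18575565e+02] 9863
deck z 109.72467685464213
```

View pics/w6.png

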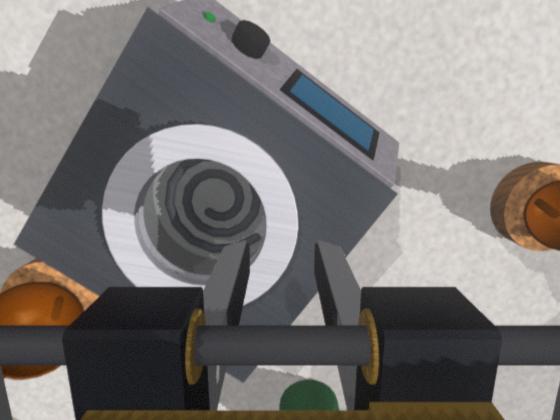

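Call:
{"op": "jog_arm", "data": {
  "deltas": "10 -7 0 0.1 34; 32 -23 0 0.25 34; 66 -47 0 0.42 34; 106 -76 5 0.59 34; 150 -108 12 0.76 34; 192 -138 20 0.93 34; 232 -167 30 1.1 34; 266 -191 36 1.22 34; 290 -208 40 1.28 34; 297 -213.7 40.5 1.292 34"
}}

```text
clock: 10.6
eef_pos: [429.5, -261.1, 146.5]
eef_rot: [-3.142, -0.001, 2.494]
wrist_force: [0.6, -0.1, -0.5]
finger_gap: 34.3
```

```bash
python3 - <<'E'
from h import *
s=manip.read_state();p,d=optics.camera('wrist');cv2.imwrite('pics/w7.png',p[:,:,::-1])
C=wring(s,d,(405,-294),18,32,53)
th=np.radians(53);D=np.array([np.cos(th),np.sin(th)])
go(*(C+42.5*D),25,53)
E
```

```text
wring [ 404.4 -296.3] n 197 245 rms 0.81
t 10.65 pos [ 429.7 -261.2  146.7] thy 52.9 j [-0.62  0.27  1.74 -0.    1.13 -1.54] F [ 0.5 -0.1 -0.5] gap 33.6
DELTA [ -1.   -0.7 121.7] twist -0.002 tilt [-8.e-04  4.e-04 -1.e+00]
```

View pics/w7.png

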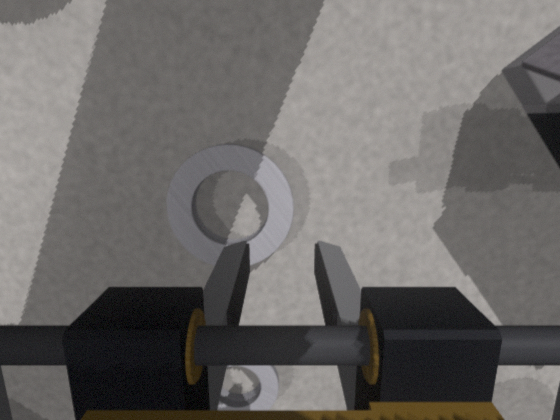

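```bash
python3 - <<'E'
from h import *
for i in range(5): optics.camera('wrist')
s=manip.read_state();p,d=optics.camera('wrist')
C=wring(s,d,(405,-294),18,32,53)
th=np.radians(53);D=np.array([np.cos(th),np.sin(th)])
go(*(C+42.5*D),25,53)
E
```

```text
wring [ 404.5 -296.2] n 197 259 rms 0.89
t 10.95 pos [ 430.6 -259.4  147.3] thy 53.1 j [-0.62  0.27  1.74  0.    1.13 -1.54] F [ 0.7 -0.4  0.3] gap 33.9
DELTA [ -1.3  -2.7 122.3] twist 0.002 tilt [ 2.e-04 -0.e+00 -1.e+00]
```

Call:
{"op": "jog_arm", "data": {
  "deltas": "-1 -1.8 20 0 34; -1 -1.8 50 0 34; -1 -1.8 80 0 34; -1 -1.8 105 0 34; -1 -1.8 116 0 34; -1 -1.8 121 0 34; -1 -1.8 122 0 34; -1 -1.8 122 0 10; -1 -1.8 122 0 10; -1 -1.8 122 0 10"
}}

```text
clock: 12.2
eef_pos: [430.2, -262.4, 25.6]
eef_rot: [3.142, 0.001, 2.496]
wrist_force: [0.4, 0.3, 2.0]
finger_gap: 20.5
```

Call:
{"op": "jog_arm", "data": {
  "deltas": "0 0 0 0 10; 0 0 -3 0 10; 0 0 -10 0 10; 0 0 -25 0 10; 0 0 -50 0 10; 0 0 -80 0 10; 0 0 -115 0 10; 0 0 -145 0 10; 0 0 -158 0 10; 0 0 -160 0 10"
}}

```text
clock: 13.45
eef_pos: [430.0, -262.3, 185.6]
eef_rot: [3.142, 0.001, 2.496]
wrist_force: [-0.9, -0.2, -1.3]
finger_gap: 20.3
```

```bash
python3 - <<'E'
from h import *
for i in range(4): optics.camera('wrist')
s=manip.read_state();p,d=optics.camera('wrist');cv2.imwrite('pics/w8.png',p[:,:,::-1])
c=held(s,d,42.5,-1,32,53)
c2=wring(s,d,c[:2],c[2],32,53)
print(c2-s['eef_pos'][:2])
m=(c[:2]+c2)/2; t=s['eef_pos'][:2]+np.array([572.6,45])-m
go(*t,185,53)
E
```

```text
plane n [ 0.002 -0.007  1.   ] tilt 0.45 deg, mean [ 378.1 -276.2  175.8] 6755 std 0.48
expected [ 404.  -295.9  177.1]
wring [ 402.7 -295.3] n 147 290 rms 0.73
[-26.9476215  -33.33258557]
t 13.7 pos [ 429.7 -262.   184.2] thy 53.0 j [-0.62  0.23  1.69 -0.    1.22 -1.55] F [-0.1 -0.7 -1.9] gap 20.3
DELTA [ 69.9 373.9  -0.7] twist -0.0 tilt [-0.0014  0.001  -1.    ]
```

View pics/w8.png

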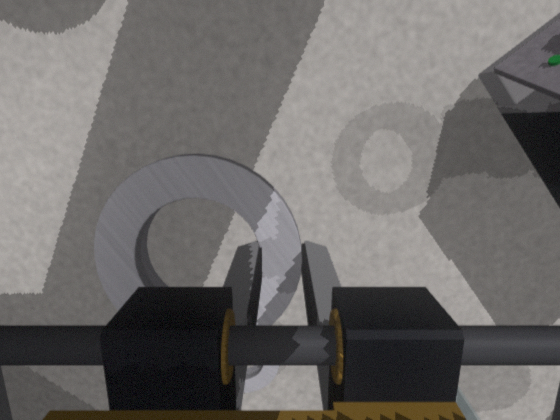

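Call:
{"op": "jog_arm", "data": {
  "deltas": "2 11 0 0 10; 7 40 0 0 10; 15 82 0 0 10; 25 132 0 0 10; 35 186 0 0 10; 45 240 0 0 10; 54 291 0 0 10; 62 333 0 0 10; 68 362 0 0 10; 70 374 0 0 10"
}}

```text
clock: 14.95
eef_pos: [599.2, 80.5, 184.6]
eef_rot: [-3.141, -0.001, 2.498]
wrist_force: [-0.4, -0.5, -2.3]
finger_gap: 20.2
```

```bash
python3 - <<'E'
from h import *
for i in range(10): optics.camera('wrist')
s=manip.read_state();p,d=optics.camera('wrist');cv2.imwrite('pics/w9.png',p[:,:,::-1])
c=held(s,d,42.5,-1,32,53)
c2=wring(s,d,c[:2],c[2],32,53)
c3=wring(s,d,(572.6,45),119,45,67)
go(*(s['eef_pos'][:2]+np.array([572.6,45])-c[:2]),137,53)
E
```

```text
plane n [-0.001 -0.005  1.   ] tilt 0.26 deg, mean [547.4  63.8 176.9] 6791 std 0.48
expected [573.5  44.1 178.3]
wring [572.1  44.8] n 156 281 rms 0.74
wring [573.6  44.1] n 110 271 rms 1.11
t 15.5 pos [599.1  78.2 185.3] thy 53.0 j [ 0.07  0.45  1.4  -0.    1.29 -0.86] F [ 0.  -1.2 -1.8] gap 20.3
DELTA [ 1.2  0.1 48.3] twist -0.001 tilt [ 2.e-04  0.e+00 -1.e+00]
```

View pics/w9.png

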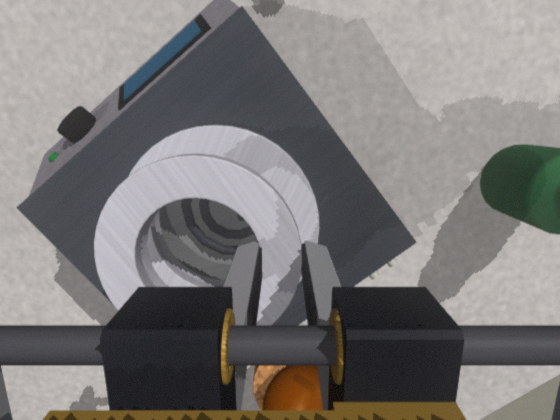

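Call:
{"op": "jog_arm", "data": {
  "deltas": "0 0 5 0 10; 0 0 14 0 10; 0 0 23 0 10; 0 0 31 0 10; 0 0 37 0 10; 0 0 41 0 10; 0 0 44 0 10; 0 0 46.5 0 10; 0 0 48.5 0 10; 0 0 49 0 10"
}}

```text
clock: 16.75
eef_pos: [599.1, 78.6, 136.1]
eef_rot: [-3.142, -0.0, 2.496]
wrist_force: [-0.2, 0.2, -0.8]
finger_gap: 20.4
```

```bash
python3 - <<'E'
from h import *
for i in range(2): optics.camera('wrist')
s=manip.read_state();p,d=optics.camera('wrist');cv2.imwrite('pics/w10.png',p[:,:,::-1])
c=held(s,d,42.5,-1,32,53)
c2=wring(s,d,c[:2],c[2],32,53)
go(500,0,135.6)
E
```

```text
plane n [-0.    -0.005  1.   ] tilt 0.27 deg, mean [547.5  64.2 127.8] 6747 std 0.48
expected [573.6  44.6 129.2]
wring [572.2  45.3] n 147 274 rms 0.63
t 16.9 pos [599.2  78.6 136.2] thy 53.0 j [ 0.07  0.5   1.45  0.    1.2  -0.86] F [ 1.5  0.3 -0.6] gap 20.6
DELTA [  31.9 -122.5    0.6] twist None tilt [ 1.e-04  0.e+00 -1.e+00]
```

View pics/w10.png

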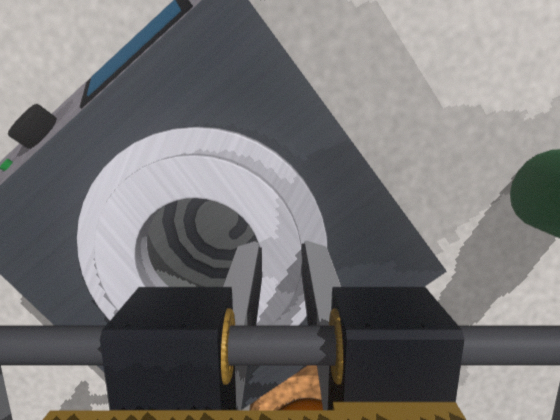

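Call:
{"op": "jog_arm", "data": {
  "deltas": "0 0 0.4 0 10; 0 0 0.4 0 20; 0 0 0.4 0 26; 0 0 0.4 0 32; 0 0 0.4 0 33; 0 0 0.4 0 33; 0 0 -8 0 33; 0 0 -25 0 33; 0 0 -60 0 33; 0 0 -60 0 33"
}}

```text
clock: 18.15
eef_pos: [600.3, 78.7, 200.1]
eef_rot: [3.138, 0.004, 2.496]
wrist_force: [0.1, -0.2, -0.5]
finger_gap: 32.7
```

```bash
cat >> h.py <<'E'
def pl(s,d,c,r,z,w=7):
    W=cloud('wrist',d,s)
    m=(abs(np.hypot(W[...,0]-c[0],W[...,1]-c[1])-r)<w)&(abs(W[...,2]-z)<5)
    q=W[m];A=np.c_[q[:,:2]-q[:,:2].mean(0),np.ones(len(q))];print('plane',np.round(np.linalg.lstsq(A,q[:,2],rcond=None)[0],4),len(q))
E
python3 - <<'E'
from h import *
for i in range(4): optics.camera('wrist')
s=manip.read_state();p,d=optics.camera('wrist');cv2.imwrite('pics/w11.png',p[:,:,::-1])
c=wring(s,d,(572.5,45),128,32,53)
pl(s,d,c,42.5,128)
wring(s,d,(572.5,45),119,67,67);pl(s,d,(572.5,45),61,119,4)
C=np.array([544,-399]);th=np.radians(53);D=np.array([np.cos(th),np.sin(th)])
go(*(C+31.5*D),150,53)
E
```

```text
wring [572.8  44.5] n 172 273 rms 0.72
plane [2.000000e-04 2.600000e-03 1.272471e+02] 7162
wring [573.9  43.8] n 341 341 rms 0.79
plane [6.000000e-04 2.200000e-03 1.183735e+02] 5333
t 18.4 pos [598.8  78.5 195.4] thy 53.0 j [ 0.07  0.44  1.39 -0.    1.32 -0.86] F [-0.1 -0.3 -0.9] gap 33.3
DELTA [-243.7 -382.8   45.5] twist -0.0 tilt [-1.4e-03 -1.0e-04 -1.0e+00]
```

View pics/w11.png

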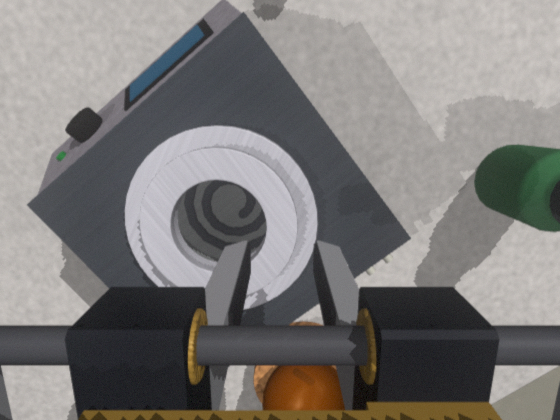

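Call:
{"op": "jog_arm", "data": {
  "deltas": "-7 -11 0 0 28; -26 -40 0 0 28; -53 -84 0 0 28; -83 -131 0 0 28; -113 -178 5 0 28; -143 -225 12 0 28; -173 -272 20 0 28; -203 -319 32 0 28; -228 -359 42 0 28; -243 -382 45 0 28"
}}

```text
clock: 19.65
eef_pos: [561.7, -375.5, 149.7]
eef_rot: [-3.141, -0.002, 2.494]
wrist_force: [0.8, 1.0, -1.0]
finger_gap: 28.0
```

```bash
python3 - <<'E'
from h import *
for i in range(7): optics.camera('wrist')
s=manip.read_state();p,d=optics.camera('wrist');cv2.imwrite('pics/w12.png',p[:,:,::-1])
C=wring(s,d,(544,-399),18,23,40,tol=7)
th=np.radians(53);D=np.array([np.cos(th),np.sin(th)])
go(*(C+31.5*D),25.5,53)
E
```

```text
wring [ 543.2 -401.1] n 158 217 rms 0.84
t 20.05 pos [ 563.6 -371.8  151.5] thy 53.1 j [-0.64  0.64  1.19  0.    1.31 -1.56] F [ 0.  -0.4 -0. ] gap 27.8
DELTA [ -1.3  -4.1 126. ] twist 0.001 tilt [ 3.e-04 -1.e-04 -1.e+00]
```

View pics/w12.png

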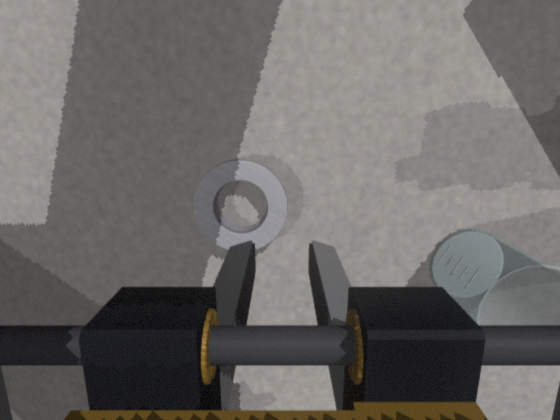

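Call:
{"op": "jog_arm", "data": {
  "deltas": "-1 -3.4 20 0 28; -1 -3.4 50 0 28; -1 -3.4 80 0 28; -1 -3.4 105 0 28; -1 -3.4 118 0 28; -1 -3.4 125 0 28; -1 -3.4 126 0 28; -1 -3.4 126 0 5; -1 -3.4 126 0 5; -1 -3.4 126 0 5"
}}

```text
clock: 21.3
eef_pos: [562.3, -376.2, 25.8]
eef_rot: [-3.142, 0.001, 2.496]
wrist_force: [0.0, 1.1, 2.6]
finger_gap: 16.5
```

Call:
{"op": "jog_arm", "data": {
  "deltas": "0 0 0 0 5; 0 0 -3 0 5; 0 0 -10 0 5; 0 0 -25 0 5; 0 0 -50 0 5; 0 0 -80 0 5; 0 0 -115 0 5; 0 0 -150 0 5; 0 0 -165 0 5; 0 0 -168 0 5"
}}

```text
clock: 22.55
eef_pos: [562.2, -376.1, 193.8]
eef_rot: [3.142, 0.001, 2.496]
wrist_force: [0.8, -0.1, -1.8]
finger_gap: 16.2
```

```bash
python3 - <<'E'
from h import *
for i in range(4): optics.camera('wrist')
s=manip.read_state();p,d=optics.camera('wrist');cv2.imwrite('pics/w13.png',p[:,:,::-1])
c=held(s,d,31.5,-1,23,40)
c2=wring(s,d,c[:2],c[2],23,40,tol=7)
t=s['eef_pos'][:2]+np.array([573,44.7])-c[:2]
go(*t,193,53)
E
```

```text
plane n [ 0.001 -0.005  1.   ] tilt 0.31 deg, mean [ 522.7 -385.7  183.2] 3461 std 0.49
expected [ 542.8 -400.9  184.6]
wring [ 542.2 -401. ] n 101 193 rms 0.71
t 22.8 pos [ 561.8 -375.8  191.8] thy 53.0 j [-0.64  0.61  1.14 -0.    1.39 -1.57] F [ 0.6 -0.3 -0.7] gap 16.1
DELTA [244.1 374.1  -0.8] twist -0.0 tilt [-0.0016  0.0012 -1.    ]
```

View pics/w13.png

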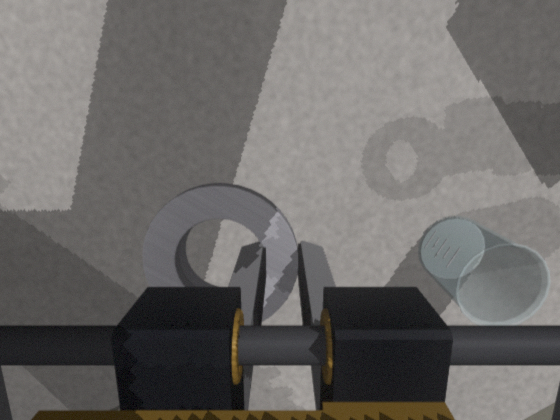

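Call:
{"op": "jog_arm", "data": {
  "deltas": "7 11 0 0 5; 26 40 0 0 5; 53 82 0 0 5; 83 128 0 0 5; 113 174 0 0 5; 143 219 0 0 5; 173 265 0 0 5; 204 312 0 0 5; 230 352 0 0 5; 244 374 0 0 5"
}}

```text
clock: 24.05
eef_pos: [591.7, 72.5, 193.0]
eef_rot: [3.142, -0.0, 2.498]
wrist_force: [0.4, -0.0, -0.9]
finger_gap: 16.1
```

```bash
python3 - <<'E'
from h import *
for i in range(10): optics.camera('wrist')
s=manip.read_state();p,d=optics.camera('wrist');cv2.imwrite('pics/w14.png',p[:,:,::-1])
c=held(s,d,31.5,-1,23,40)
c2=wring(s,d,c[:2],c[2],23,40,tol=7)
c3=wring(s,d,(572.6,45),128,53,53)
go(*(s['eef_pos'][:2]+np.array([572.8,44.7])-c[:2]),145,53)
E
```

```text
plane n [-0.002 -0.003  1.   ] tilt 0.23 deg, mean [553.1  58.8 184.7] 3445 std 0.48
expected [573.3  43.6 186.2]
wring [572.9  43.6] n 89 201 rms 0.68
wring [572.8  44. ] n 239 239 rms 0.66
t 24.6 pos [592.3  68.9 193.2] thy 52.9 j [ 0.05  0.42  1.42 -0.    1.3  -0.87] F [-0.5 -0.3 -0.5] gap 15.9
DELTA [ 1.   0.4 48.2] twist -0.001 tilt [ 0. -0. -1.]
```

View pics/w14.png

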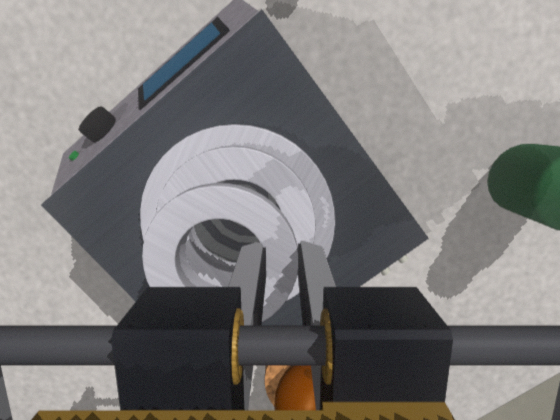

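Call:
{"op": "jog_arm", "data": {
  "deltas": "0.5 0 5 0 5; 0.5 0.4 14 0 5; 0.5 0.4 23 0 5; 0.5 0.4 31 0 5; 0.5 0.4 37 0 5; 0.5 0.4 41 0 5; 0.5 0.4 44 0 5; 0.5 0.4 46.3 0 5; 0.5 0.4 47.8 0 5; 0.5 0.4 48.2 0 5"
}}

```text
clock: 25.85
eef_pos: [592.2, 70.1, 144.9]
eef_rot: [3.142, 0.0, 2.496]
wrist_force: [0.4, -0.8, -1.1]
finger_gap: 16.4
```

```bash
python3 - <<'E'
from h import *
for i in range(3): optics.camera('wrist')
s=manip.read_state();p,d=optics.camera('wrist');cv2.imwrite('pics/w15.png',p[:,:,::-1])
c=held(s,d,31.5,-1,23,40)
c2=wring(s,d,c[:2],c[2],23,40,tol=7)
go(500,0,144.5)
E
```

```text
plane n [-0.001 -0.002  1.   ] tilt 0.13 deg, mean [553.1  60.3 136.6] 3443 std 0.48
expected [573.2  45.  138.1]
wring [572.7  45. ] n 91 178 rms 0.48
t 26.05 pos [592.2  70.1 145.1] thy 53.0 j [ 0.06  0.47  1.47 -0.    1.21 -0.87] F [ 0.4 -0.6 -1.2] gap 15.9
DELTA [  31.4 -111.5    0.5] twist None tilt [ 2.e-04  0.e+00 -1.e+00]
```

View pics/w15.png

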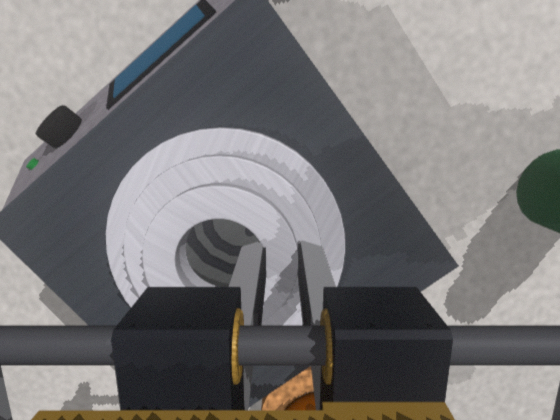

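Call:
{"op": "jog_arm", "data": {
  "deltas": "0 0 0.4 0 5; 0 0 0.4 0 18; 0 0 0.4 0 24; 0 0 0.4 0 26; 0 0 0.4 0 26; 0 0 0.4 0 26; 0 0 -8 0 26; 0 0 -25 0 26; 0 0 -65 0 26; 0 0 -65 0 26"
}}

```text
clock: 27.3
eef_pos: [593.4, 70.2, 214.3]
eef_rot: [3.137, 0.005, 2.496]
wrist_force: [0.5, -1.1, -0.2]
finger_gap: 26.2
```

```bash
python3 - <<'E'
from h import *
import meas
for i in range(4): optics.camera('wrist')
s=manip.read_state();p,d=optics.camera('wrist');cv2.imwrite('pics/w16.png',p[:,:,::-1])
c=wring(s,d,(572.5,45),137,23,40,tol=7);pl(s,d,c,31.5,137,6)
wring(s,d,(572.5,45),128,53,53,tol=6);pl(s,d,c,47,128,4)
wring(s,d,(572.5,45),119,67,67,tol=6);pl(s,d,c,61,119,4)
p,d=optics.camera('scene');cv2.imwrite('pics/s16.png',p[:,:,::-1])
go(500,300,250)
E
```

```text
wring [572.5  45.1] n 133 209 rms 0.72
plane [5.000000e-04 1.400000e-03 1.361585e+02] 4362
wring [572.9  44.2] n 268 268 rms 0.7
plane [6.000000e-04 1.900000e-03 1.272572e+02] 4095
wring [573.8  43.7] n 319 319 rms 0.74
plane [3.000000e-04 2.100000e-03 1.184102e+02] 4791
t 27.6 pos [591.9  70.1 209.3] thy 53.0 j [ 0.06  0.41  1.39 -0.    1.34 -0.87] F [0.4 0.1 0.5] gap 25.7
DELTA [211.8 128.3 -40.7] twist None tilt [-1.3e-03 -1.0e-04 -1.0e+00]
```

View pics/w16.png

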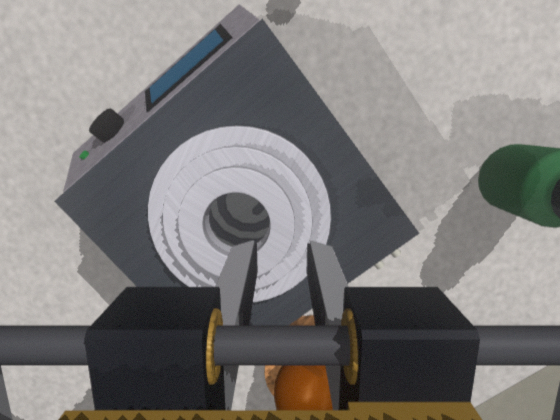

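```bash
python3 - <<'E'
from h import *
go(401,297.5,225,53)
E
```

```text
t 27.6 pos [591.9  70.1 209.3] thy 53.0 j [ 0.06  0.41  1.39 -0.    1.34 -0.87] F [0.4 0.1 0.5] gap 25.7
DELTA [289.3  66.7 -15.5] twist -0.0 tilt [-1.3e-03 -1.0e-04 -1.0e+00]
```

Call:
{"op": "jog_arm", "data": {
  "deltas": "8 2 -4 0 26; 30 7 -8 0 26; 62 14 -12 0 40; 100 23 -15 0 60; 140 32 -15 0 60; 180 41 -15 0 60; 220 51 -15 0 60; 255 59 -15 0 60; 280 65 -15 0 60; 289 66.7 -15 0 60"
}}

```text
clock: 28.85
eef_pos: [399.9, 298.5, 225.3]
eef_rot: [3.141, 0.0, 2.498]
wrist_force: [-0.2, 0.3, 0.9]
finger_gap: 60.1
```

```bash
python3 - <<'E'
from h import *
for i in range(8): optics.camera('wrist')
s=manip.read_state();p,d=optics.camera('wrist');cv2.imwrite('pics/w17.png',p[:,:,::-1])
W=cloud('wrist',d,s);np.savez('w17.npz',p=p,d=d,W=W)
m=(np.hypot(W[...,0]-401,W[...,1]-298)<45)
for lo,hi in [(122,134),(100,120),(35,72)]:
    q=W[m&(W[...,2]>lo)&(W[...,2]<hi)]
    if len(q): print(lo,hi,len(q),np.round(q.mean(0),1),np.round(q.min(0),1),np.round(q.max(0),1))
v,u=np.nonzero(m&(W[...,2]>122));print(u.min(),u.max(),v.min(),v.max())
go(401,297.5,104,53)
E
```

```text
122 134 494 [398.8 296.1 126.3] [385.5 282.7 122. ] [411.9 309.3 128.9]
100 120 326 [398.2 296.5 110.3] [385.6 285.8 100.1] [409.  309.  119.9]
35 72 1785 [389.9 303.   63.6] [367.1 265.3  41.9] [429.5 328.   72. ]
67 523 196 419
t 29.3 pos [401.8 296.9 224.9] thy 52.9 j [ 0.56  0.18  1.65 -0.    1.31 -0.36] F [0.3 1.5 0. ] gap 60.2
DELTA [  1.    0.  120.9] twist -0.001 tilt [-1.e-04 -1.e-04 -1.e+00]
```

View pics/w17.png

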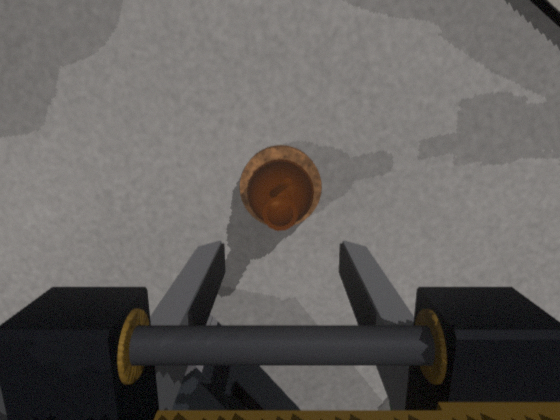

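Call:
{"op": "jog_arm", "data": {
  "deltas": "2 -1.5 15 0 60; 2 -1.5 40 0 60; 2 -1.5 65 0 60; 2 -1.5 88 0 60; 2 -1.5 105 0 60; 2 -1.5 116 0 55; 2 -1.5 120 0 45; 2 -1.5 121 0 40; 2 -1.5 121 0 34; 2 -1.5 121 0 30",
  "squeeze": 20
}}

```text
clock: 30.55
eef_pos: [399.1, 297.4, 104.3]
eef_rot: [3.141, 0.0, 2.496]
wrist_force: [-0.4, 0.1, -0.7]
finger_gap: 30.3
```

```bash
python3 - <<'E'
from h import *
for i in range(3): optics.camera('wrist')
s=manip.read_state();p,d=optics.camera('wrist');cv2.imwrite('pics/w18.png',p[:,:,::-1])
go(399.3,296.8,104,53)
E
```

```text
t 30.75 pos [399.  297.3 104.1] thy 53.0 j [ 0.57  0.32  1.79 -0.    1.04 -0.36] F [-0.6  0.1  0.7] gap 29.7
DELTA [-0.5 -0.3  0.1] twist -0.0 tilt [ 2.e-04  1.e-04 -1.e+00]
```

View pics/w18.png

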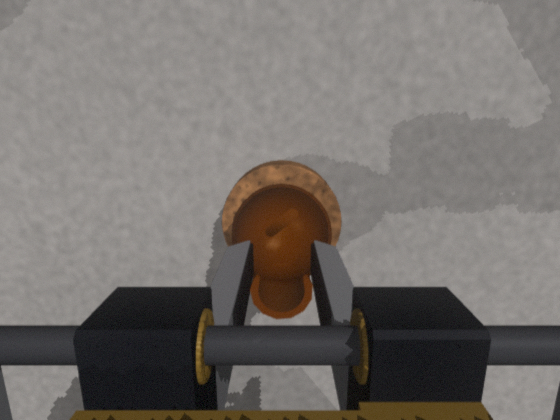

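Call:
{"op": "jog_arm", "data": {
  "deltas": "0 0 0 0 27; 0 0 0 0 25; 0 0 0 0 22; 0 0 0 0 20; 0 0 0 0 20; 0 0 -1 0 20; 0 0 -3 0 20; 0 0 -6 0 20; 0 0 -10 0 20; 0 0 -10 0 20"
}}

```text
clock: 32.0
eef_pos: [399.1, 297.4, 114.3]
eef_rot: [3.141, 0.0, 2.496]
wrist_force: [0.3, 0.4, -0.8]
finger_gap: 26.1
```

Call:
{"op": "jog_arm", "data": {
  "deltas": "0 0 -5 0 20; 0 0 -15 0 20; 0 0 -32 0 20; 0 0 -55 0 20; 0 0 -80 0 20; 0 0 -105 0 20; 0 0 -127 0 20; 0 0 -142 0 20; 0 0 -149 0 20; 0 0 -150 0 20"
}}

```text
clock: 33.25
eef_pos: [398.9, 297.3, 263.9]
eef_rot: [-3.141, -0.0, 2.496]
wrist_force: [0.5, -0.2, -0.8]
finger_gap: 25.8
```

```bash
python3 - <<'E'
from h import *
for i in range(5): optics.camera('wrist')
s=manip.read_state();p,d=optics.camera('wrist');cv2.imwrite('pics/w19.png',p[:,:,::-1])
p,d=optics.camera('scene')
cv2.imwrite('pics/s19.png',cv2.resize(p[100:310,300:560,::-1],None,fx=3,fy=2.8))
go(572.7,44.7,s['eef_pos'][2],53)
E
```

```text
t 33.6 pos [398.9 297.3 263.6] thy 53.0 j [ 0.57  0.15  1.6  -0.    1.39 -0.36] F [ 0.5  0.3 -1.4] gap 25.4
DELTA [-2.908e+02 -9.710e+01  2.000e-01] twist 0.0 tilt [-5.e-04 -3.e-04 -1.e+00]
```

View pics/s19.png

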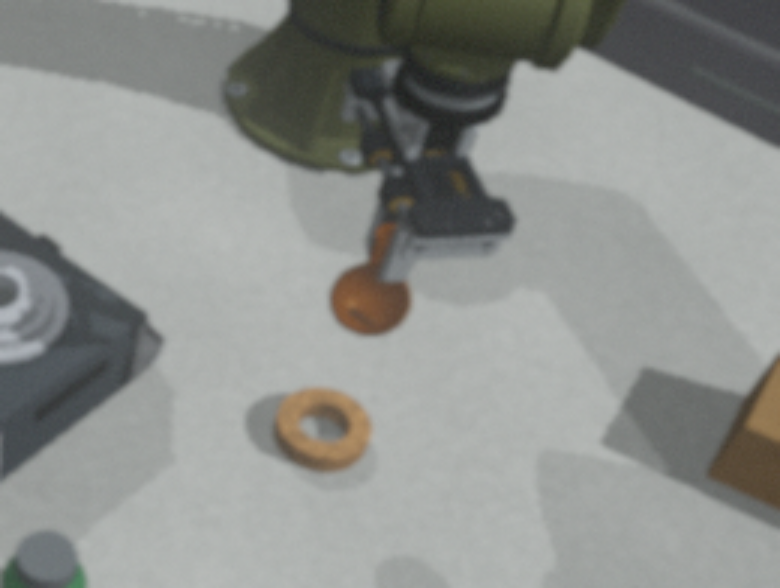

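View pics/w19.png

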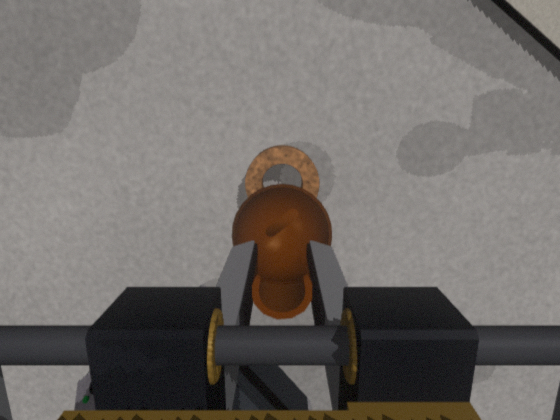

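Call:
{"op": "jog_arm", "data": {
  "deltas": "-8 -3 0 0 20; -28 -9 0 0 20; -60 -20 0 0 20; -98 -33 0 0 20; -140 -47 0 0 20; -182 -61 0 0 20; -222 -74 0 0 20; -257 -86 0 0 20; -281 -94 0 0 20; -290.5 -97 0 0 20"
}}

```text
clock: 34.85
eef_pos: [573.0, 43.6, 263.6]
eef_rot: [-3.141, -0.0, 2.494]
wrist_force: [1.0, 0.9, -0.1]
finger_gap: 25.3
```

```bash
python3 - <<'E'
from h import *
for i in range(10): optics.camera('wrist')
s=manip.read_state();p,d=optics.camera('wrist');cv2.imwrite('pics/w20.png',p[:,:,::-1])
W=cloud('wrist',d,s)
R=Ro.from_euler('xyz',s['eef_rot']).as_matrix();T=(W-s['eef_pos'])@R
wring(s,d,(572.5,45),128,53,53,tol=6);wring(s,d,(572.5,45),137,40,40,tol=6)
# ball centre sphere fit
rgb=p.astype(int);m=(rgb[...,0]>rgb[...,2]*1.8)&(rgb[...,0]>50)&(np.hypot(T[...,0],T[...,1])<45)&(T[...,2]>25)&(T[...,2]<100)
q=W[m];f=lambda c:np.linalg.norm(q-c,axis=1)-32
r=least_squares(f,s['eef_pos']+R@np.array([0,0,55]),loss='soft_l1');print('ball',np.round(r.x,1),len(q),np.sqrt(np.mean(r.fun**2)))
go(572.7,44.7,216,53)
p,d=optics.camera('scene');cv2.imwrite('pics/s20.png',cv2.resize(p[90:300,180:440,::-1],None,fx=3,fy=2.8))
E
```

```text
wring [572.7  43.9] n 255 255 rms 0.84
wring [572.5  44.5] n 161 161 rms 0.68
ball [572.7  43.8 207.1] 3696 0.7461133536907394
t 35.4 pos [572.5  45.3 264.1] thy 53.0 j [ 0.02  0.33  1.38 -0.    1.43 -0.91] F [ 0.1 -0.  -0.4] gap 25.4
DELTA [-0.5 -0.4 48.1] twist 0.0 tilt [ 2.e-04 -0.e+00 -1.e+00]
```

View pics/w20.png

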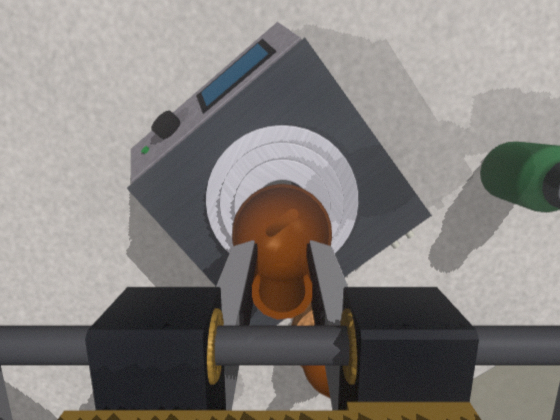

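View pics/s20.png

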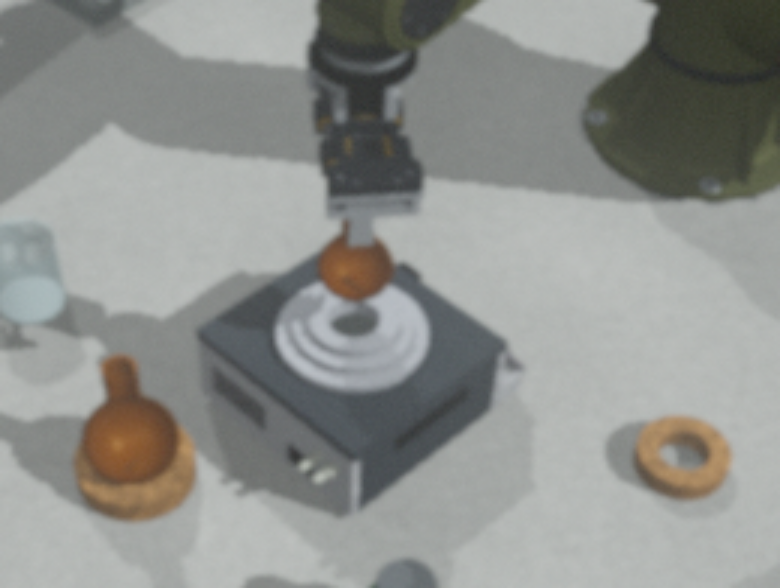

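Call:
{"op": "jog_arm", "data": {
  "deltas": "0 0 5 0 20; 0 0 13 0 20; 0 0 21 0 20; 0 0 28 0 20; 0 0 34 0 20; 0 0 38 0 20; 0 0 41 0 20; 0 0 43.5 0 20; 0 0 45.5 0 20; 0 0 46 0 20"
}}

```text
clock: 36.7
eef_pos: [572.6, 45.0, 217.9]
eef_rot: [-3.142, -0.0, 2.496]
wrist_force: [-0.4, -0.3, -1.5]
finger_gap: 25.5
```

Call:
{"op": "jog_arm", "data": {
  "deltas": "0 0 0.3 0 20; 0 0 0.6 0 20; 0 0 0.9 0 20; 0 0 1.2 0 20; 0 0 1.5 0 20; 0 0 1.7 0 20; 0 0 1.7 0 20; 0 0 1.7 0 20; 0 0 1.7 0 20; 0 0 1.7 0 20"
}}

```text
clock: 37.95
eef_pos: [572.6, 45.0, 216.2]
eef_rot: [3.142, -0.0, 2.496]
wrist_force: [0.0, 0.4, -0.6]
finger_gap: 25.3
```

```bash
cat > ball.py <<'E'
from h import *
s=manip.read_state();p,d=optics.camera('wrist');cv2.imwrite('pics/w21.png',p[:,:,::-1])
W=cloud('wrist',d,s)
R=Ro.from_euler('xyz',s['eef_rot']).as_matrix();T=(W-s['eef_pos'])@R
c=wring(s,d,(572.5,45),137,40,40,tol=6);pl(s,d,c,35,137,4)
rgb=p.astype(int);m=(rgb[...,0]>rgb[...,2]*1.8)&(rgb[...,0]>50)&(np.hypot(W[...,0]-572.5,W[...,1]-45)<45)&(W[...,2]>137)&(W[...,2]<188)
q=W[m];f=lambda c:np.linalg.norm(q-c,axis=1)-32
r=least_squares(f,np.array([572.6,45,160]),loss='soft_l1');print('ball',np.round(r.x,1),len(q),np.sqrt(np.mean(r.fun**2)))
go(572.7,44.7,216,53)
E
python3 ball.py
```

```text
wring [572.4  44.5] n 211 211 rms 0.77
plane [1.200000e-03 2.000000e-03 1.362163e+02] 1915
ball [572.7  43.6 158.8] 3257 0.4736813602619115
t 38.0 pos [572.6  45.  216.3] thy 53.0 j [ 0.01  0.36  1.45 -0.    1.33 -0.91] F [ 0.6  0.5 -0.1] gap 25.9
DELTA [-0.3 -0.2  0.3] twist -0.0 tilt [ 0. -0. -1.]
```

Call:
{"op": "jog_arm", "data": {
  "deltas": "0 0 0.2 0 20; 0 0 0.4 0 20; 0 0 0.6 0 20; 0 0 0.6 0 20; 0 0 0.6 0 20; 0 0 0.6 0 20; 0 0 0.6 0 20; 0 0 0.6 0 20; 0 0 0.6 0 20; 0 0 0.6 0 20"
}}

```text
clock: 39.25
eef_pos: [572.6, 45.0, 215.7]
eef_rot: [3.142, 0.0, 2.496]
wrist_force: [-1.0, 1.0, 1.7]
finger_gap: 25.7
```

```bash
python3 - <<'E'
exec(open('ball.py').read())
F=[]
for i in range(6):
    optics.camera('wrist');F.append(manip.read_state()['wrist_force'])
print(np.round(np.mean(F,0),2))
E
```

```text
wring [572.5  44.5] n 219 219 rms 0.8
plane [5.000000e-04 5.300000e-03 1.360972e+02] 1931
ball [572.6  43.5 158.3] 3319 0.496191273234815
t 39.3 pos [572.6  45.  215.7] thy 53.0 j [ 0.01  0.36  1.45  0.    1.33 -0.91] F [0.6 0.3 1.2] gap 25.6
DELTA [-0.2 -0.2 -0.3] twist -0.0 tilt [ 1.e-04  0.e+00 -1.e+00]
[0.01 0.42 1.22]
```

Call:
{"op": "jog_arm", "data": {
  "deltas": "0 0 0 0 26; 0 0 0 0 27; 0 0 0 0 29; 0 0 0 0 32; 0 0 0 0 38; 0 0 0 0 44; 0 0 0 0 50; 0 0 0 0 50; 0 0 0 0 50; 0 0 0 0 50"
}}

```text
clock: 40.85
eef_pos: [572.6, 45.0, 215.7]
eef_rot: [3.142, 0.0, 2.496]
wrist_force: [-0.9, 0.1, -0.4]
finger_gap: 50.1
```

```bash
python3 ball.py
```

```text
wring [572.3  44.6] n 206 206 rms 0.73
plane [ 1.800000e-03 -1.100000e-03  1.361545e+02] 1931
ball [572.6  44.3 158.1] 4290 0.5091171277082869
t 40.9 pos [572.6  45.  215.7] thy 53.0 j [ 0.01  0.36  1.45 -0.    1.33 -0.91] F [-0.3  0.3 -0.1] gap 49.8
DELTA [-0.3 -0.2 -0.3] twist -0.0 tilt [ 0. -0. -1.]
```

View pics/w21.png

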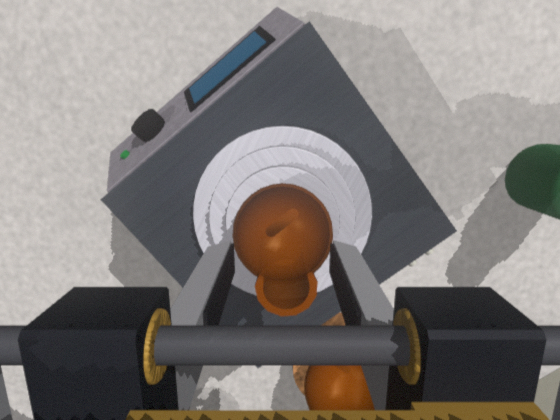

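The flask stands in the small ring with the fingers clear on both sides of the neck. I'll withdraw straight up, then move aside.

Call:
{"op": "jog_arm", "data": {
  "deltas": "0 0 -5 0 50; 0 0 -15 0 50; 0 0 -35 0 50; 0 0 -60 0 50; 0 0 -85 0 50; 0 0 -105 0 50; 0 0 -115 0 50; 0 0 -120 0 50; 0 0 -120 0 50; 0 0 -120 0 50"
}}

```text
clock: 42.15
eef_pos: [572.5, 45.0, 335.0]
eef_rot: [-3.141, -0.001, 2.496]
wrist_force: [-0.0, -0.3, 0.4]
finger_gap: 50.1
```

Call:
{"op": "jog_arm", "data": {
  "deltas": "10 3 0 0 50; 30 10 0 0 50; 60 20 0 0 50; 95 32 0 0 50; 135 45 0 0 50; 175 58 0 0 50; 215 72 0 0 50; 245 82 0 0 50; 260 87 0 0 50; 260 87 0 0 50"
}}

```text
clock: 43.4
eef_pos: [416.7, 271.5, 335.8]
eef_rot: [3.141, 0.0, 2.497]
wrist_force: [0.2, -0.0, 0.6]
finger_gap: 50.0
```

```bash
python3 - <<'E'
from h import *
for i in range(6): optics.camera('wrist')
for n in ['top','scene']:
    p,d=optics.camera(n);cv2.imwrite(f'pics/{n}_end.png',p[:,:,::-1])
    W=cloud(n,d);rgb=p.astype(int);A=np.load(f'a_{n}.npz')
    m=(rgb[...,0]>rgb[...,2]*1.6)&(np.hypot(W[...,0]-573,W[...,1]-45)<45)&(W[...,2]>138)
    q=W[m&(W[...,2]<184)];f=lambda c:np.linalg.norm(q-c,axis=1)-32
    r=least_squares(f,np.array([572.6,45,160]),loss='soft_l1');print(n,'ball',np.round(r.x,1),len(q))
    t=W[m&(W[...,2]>205)];print('neck',len(t),np.round((t.min(0)+t.max(0))/2,1),'zmax',round(np.percentile(t[:,2],97),1))
    for zt,r in [(119,61),(128,47),(137,36.5)]:
        k=(abs(np.hypot(W[...,0]-r*0-(572.5 if n=='top' else 575),W[...,1]-45)-r)<3)&(abs(W[...,2]-zt)<8);print('ring top',zt,np.round(np.median(W[k][:,2]),1),k.sum())
    b=cv2.absdiff(p,A['p']).max(2)
go(500,300,300)
E
```

```text
top ball [573.1  46.5 158.3] 296
neck 90 [572.6  48.5 225.9] zmax 242.0
ring top 119 119.2 403
ring top 128 127.8 316
ring top 137 136.8 214
scene ball [574.   45.2 159.1] 240
neck 56 [577.8  48.  223.4] zmax 240.7
ring top 119 120.1 214
ring top 128 129.2 152
ring top 137 137.3 114
t 43.8 pos [417.6 270.5 335.6] thy 53.0 j [ 0.5   0.12  1.47 -0.    1.55 -0.42] F [-0.9  0.2  0.1] gap 49.7
DELTA [-48.   73.1  35.6] twist None tilt [-0.e+00 -1.e-04 -1.e+00]
```

View pics/top_end.png

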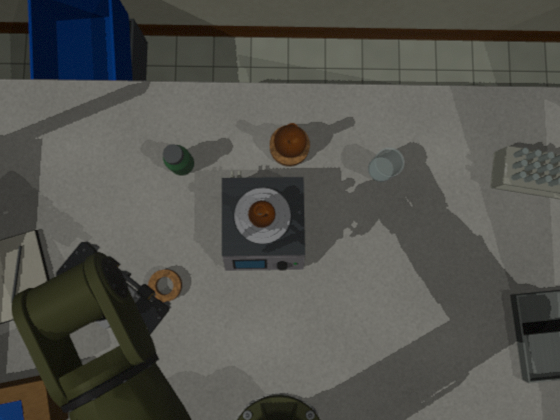

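View pics/scene_end.png

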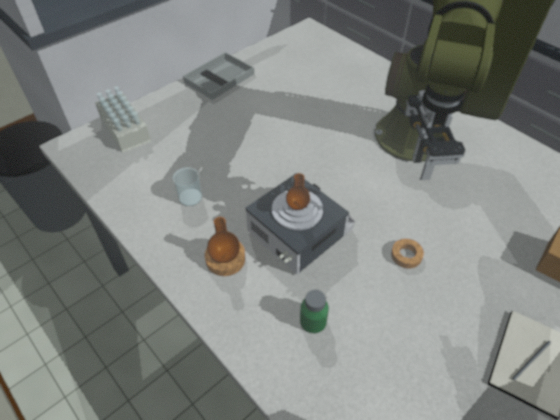

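```bash
python3 -c "
from cell import workorder
print(workorder.sign_off())"
```

```text
the job is handed in; nothing more can be done
None
```

The heating bath is ready and the job is handed in, at about 44 s on the clock. The three rings are nested in the opening and the small flask stands upright in the smallest one, released. The sign-off gives no verdict.

- **Rings:** in the last top and scene images the flange tops stood at about 119–120, 128–129 and 137 mm, against nominal 119, 128 and 137 mm. In the wrist views taken after each ring was released, their axes were within about 2 mm of each other and they tilted by less than 0.005 rad.
- **Flask:** its ball centre was at 158–159 mm against a nominal 159 mm, and within about 2 mm of the ring axis. The top of the neck was 2–5 mm off the ball centre in the images, so any tilt is about 0.05 rad, well under the 0.2 rad limit. The contact force when it was set down was about 2 N.
- **Bystanders and arm:** the large flask, beaker and bottle look unmoved in both images, by eye rather than measured. The arm is well clear of everything.
- **Disagreements:** the cameras differed by 2–3 mm in position: the scene view against the top view in x, and the wrist view against the top view in y at the right-hand rings. That is within the fit clearance.

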